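# Tip the pressing blocks onto the glued coasters

## Task

Two freshly glued round coasters lie on the bench, each with a marble pressing block standing on end beside it. With the fingertips, push over each of these two blocks so that it lies flat on top of its coaster, roughly centred, to press it; do not lift or carry anything, and do not shove the coasters about. Leave the spare block standing and everything else where it is.

Things in the scene. Friction and masses are not known exactly. Their poses are not given: they have to be found in the camera images.
- left_block: marble pressing block at the robot's left (y above 0), loose, about 0.65 to 0.95 kg, 36 mm thick (own x), 85 mm wide (own y), 110 mm tall (own z). Starts standing on end, at any yaw. Origin at its very centre, 55 mm above the table while it stands. Its own +x points to its coaster at the start, so it has to be tipped towards +x, over its lower +x edge.
- left_coaster: round wood-and-cork coaster beside the left block, freshly glued, lying loose on the table: 84 mm diameter, 9 mm thick, 60 g, its centre 69 to 81 mm from the block's centre on the block's +x side. Origin at the centre of its underside, z up.
- left_spool: small thread spool standing on end behind the left block, on the side away from the coaster, its axis 82 to 92 mm from the block's centre and up to 30 mm sideways: 32 mm diameter, 40 mm tall, loose; a bystander. Origin at the centre of its underside.
- right_block: marble pressing block at the robot's right (y below 0), loose, about 0.65 to 0.95 kg, 36 mm thick (own x), 85 mm wide (own y), 110 mm tall (own z). Starts standing on end, at any yaw. Origin at its very centre, 55 mm above the table while it stands. Its own +x points to its coaster at the start, so it has to be tipped towards +x, over its lower +x edge.
- right_coaster: round wood-and-cork coaster beside the right block, freshly glued, lying loose on the table: 84 mm diameter, 9 mm thick, 60 g, its centre 69 to 81 mm from the block's centre on the block's +x side. Origin at the centre of its underside, z up.
- right_spool: small thread spool standing on end behind the right block, on the side away from the coaster, its axis 82 to 92 mm from the block's centre and up to 30 mm sideways: 32 mm diameter, 40 mm tall, loose; a bystander. Origin at the centre of its underside.
- spare_block: third marble block of the same size, standing on end beyond the other two near y = 0, with no coaster beside it: stays standing. Origin at its very centre.
- jar: low amber glass jar, 50 mm diameter, 55 mm tall, standing between the two block-and-coaster pairs; a bystander. Origin at the centre of its underside.
- awl: wooden-handled awl, 130 mm long, lying across in front of the robot, nearest of all the loose things; a bystander.
- glue: white glue bottle, 44 mm diameter, 110 mm tall, standing far to the right; a bystander. Origin at the centre of its underside.
- maul: wooden maul standing on its head at the far left, 66 mm diameter, 205 mm tall; a bystander. Origin at the centre of its underside.
There are look-alikes about, which are no part of the job. Leave any green or red look-alike of the left_coaster alone.

How it is judged:
At the end, for the whole second after the job is handed in: Both blocks lie at rest on a broad face (within 0.08 rad of level), carried by their coasters, each block's centre within 22 mm of its coaster's centre seen from above; the spare block still stands ((angle between left_block's own x axis and vertical below 0.08 rad or angle between left_block's own x axis and vertical above 3.06159 rad) and height (world z) of left_block between 0.0235 and 0.0305 m and horizontal distance between left_block and left_coaster below 0.022 m and contact force between left_block and left_coaster above 2 N and linear speed of each of left_block, right_block below 0.02 m/s and (angle between right_block's own x axis and vertical below 0.08 rad or angle between right_block's own x axis and vertical above 3.06159 rad) and height (world z) of right_block between 0.0235 and 0.0305 m and horizontal distance between right_block and right_coaster below 0.022 m and contact force between right_block and right_coaster above 2 N and angle between spare_block's own z axis and vertical below 0.1 rad); the robot touches nothing.
It fails at once if a block is lifted: its centre rises more than 20 mm above its standing height (height (world z) of any of left_block, right_block, spare_block above 0.075 m).
It fails at once if a coaster is shifted by more than 25 mm or lifted ((distance of left_coaster from where it was at the start of the episode above 0.025 m or height (world z) of left_coaster above 0.015 m) or (distance of right_coaster from where it was at the start of the episode above 0.025 m or height (world z) of right_coaster above 0.015 m)).
It fails at once if a spool is knocked over or moved by more than 20 mm ((distance of left_spool from where it was at the start of the episode above 0.02 m or angle between left_spool's own z axis and vertical above 0.5 rad) or (distance of right_spool from where it was at the start of the episode above 0.02 m or angle between right_spool's own z axis and vertical above 0.5 rad)).
It fails at once if the spare block is moved by more than 10 mm or tipped (distance of spare_block from where it was at the start of the episode above 0.01 m or angle between spare_block's own z axis and vertical above 0.2 rad).
It fails at once if the jar, awl, glue bottle or maul is moved by more than 20 mm (distance of any of jar, awl, glue, maul from where it was at the start of the episode above 0.02 m).
It also fails if it takes over 42 s, if anything falls off the work surface, if the arm or the gripper's body presses on something with over 40 N, if the wrist force passes 120 N, or if a joint passes its speed limit or range.

## Robot

A 6-joint arm with a two-finger parallel gripper is mounted at the origin on the work surface. World frame = base frame: x ahead of the robot, y to its left, z up, the work surface at z = 0. Lengths are in m, angles in rad, forces in N, time in s.
With the tool pointing down it reaches from about 0.375 to 0.9 m from the base axis. Payload 3.1 kg.
Tool frame: the origin (TCP) lies midway between the tips of the shut fingers; the grasp point (between the pads) lies 19 mm behind it; x points along the fingers, y is the direction in which the jaws open and shut, and the axes are right-handed (so a half turn about x gives the same grasp; the last joint's range is limited). The gripper opens to 85 mm and grips with 20 to 120 N. Pads are 22 mm wide; open, the fingers measure 114 mm over their backs; the gripper's body (76 mm by 85 mm) begins 54 mm behind the grasp point. The pads swing forward as they close: fully open they stand 13 mm farther back than shut.
Start: joints at [-1.508, 0.527, 1.433, -0, 1.181, -0.178], TCP at [0.149, -0.607, 0.231] pointing down, gripper open.
Joint ranges: [-3.08, 3.08], [-0.75, 2.2], [0.22, 2.44], [-1.43, 4.57], [0, 2.65], [-2.85, 2.85]. Speed limits (rad/s): [2.79, 2.79, 3.14, 3.14, 3.14, 3.14].

## Interface

Orientations are given as a unit quaternion [x, y, z, w].
In Python, from rig import * gives the robot as it stands. The module is installed in compiled form; this text tells all that it offers.
- The arm moves only by the shell command python3 -m handwheel 'ROWS'. ROWS is JSON, a list of rows, each an object of numbers: "ax", "ay", "az": the turn, a rotation vector about the tool's x, y, z scaled (see below); "tx", "ty", "tz": the shift along the tool's x, y, z scaled (see below); "hand": the opening in per cent of the stroke, from 0 (shut) to 100 (fully open). A call has 1 to 20 rows; each row shifts and turns the commanded pose from where the row before left it, along the tool's axes as they then stand; what a row does not reach is not made up. The controller multiplies each number of a shift by 6 cm and each number of a turn by 5 degrees. A row lasts 1/8 s, in which the tool goes at most 62.5 mm and 10.7 degrees, less where a joint would pass 70% of its speed; a pose out of reach is approached as far as the arm can. A call with a number of a shift or a turn outside -1 to 1 is refused whole. A call with a gripper value outside its range is refused whole. The fingers move at their own pace and stop on an object; the grip force is fixed at half the most. Time passes only in rows, so rows that do not move let the fingers close. It gives the time, the measured TCP pose, the force and the opening at its end, in the units of the state.
- get_obs(): the state, without advancing time (a new reading comes with each control period).
- capture(name): name is "side" or "top" or "wrist"; returns the picture (480x640x3 uint8, red, green, blue); there is no depth.
- camera_params(name): a dict with "vertical_fov" (degrees; the focal length in pixels is half the picture's height over the tangent of half this angle, whatever the lens; pixels are square), "cx", "cy" (the principal point, pixels), "distortion" ([k1, k2, p1, p2, k3] as OpenCV has them; the pictures are not rectified), "R" (3x3) and "t" (3): a world point X has camera coordinates R X + t; the wrist camera has in their place "tool_from_camera" (4x4, takes a point from camera to tool coordinates, whose origin is the TCP and whose axes are the tool frame's). Camera axes: x right, y down, z forward; pixel columns grow to the right and rows downward; lengths in m; the calibration is good to about 2 mm. A picture is of the moment at which its call begins: read the wrist's pose just before it. camera_params takes no time and is no camera call.
- hand_in(): hands the job in, once; it reports no verdict.
Trained networks look in the newest picture that a camera, given by its name, has taken for a name from the list of things; names that differ only in an ending like _2 or _b are one class to them, and where a whole thing is asked for, a point or a joint stands for the part that bears it (a point fixed in the world has none). Each returns a list of dicts, best first, with "confidence" (0 to 1); they miss things now and then, are a little off and sometimes report something else, mostly with a low value. They report only what shows in the picture. A call takes as long as a camera call. They do not tell look-alikes from the thing itself.
- search_frame(thing, camera): "extent" ([left, top, width, height] in pixels, round what is visible of it).
- masks_of(thing, camera): "mask" (480x640 bool, what is visible of it) and "extent" ([left, top, width, height] in pixels, round what is visible of it).
- mark_of(thing, camera): "position" ([column, row] in pixels: a listed point, or the origin of a listed thing).
The state is a dict: "clock": time; "joint_positions": joint angles; "joint_velocities": joint speeds; "joint_torque": joint torques, N m; "ee_pos": TCP position; "tcp_rot": TCP orientation; "ft_force": force on the tool from outside, world axes, zero at the start; "wrist_torque": the same for the moment, N m; "opening": opening from 0.0 (shut) to 1.0 (fully open).
Only numpy, scipy, OpenCV 4.12 (cv2) and the standard library are available. Lean on these libraries where they do the work, as an engineer would, in place of code of your own. Each camera call takes 0.05 s, during which the arm holds its last target. There are 200 camera calls.

## Working session

There is one attempt and no reset: what is moved stays moved. The work goes in short steps, Python scripts to look and compute and a shell command to move; the robot and the scene stay as the last step left them, time stands still between calls to the robot, and variables do not carry over. Pictures are saved under pics/ and viewed, about 8 in all and at most 12, crops included, and the job is handed in when it is done.

```bash
mkdir -p pics
cat > h.py <<'E'
from rig import *
import numpy as np, cv2
def K(c):
    f=240/np.tan(np.radians(c["vertical_fov"])/2)
    return np.array([[f,0,c["cx"]],[0,f,c["cy"]],[0,0,1.]]),np.array(c["distortion"],float)
def w2px(X,cam):
    c=camera_params(cam);k,d=K(c)
    return cv2.projectPoints(np.array(X,float).reshape(-1,1,3),cv2.Rodrigues(np.array(c["R"]))[0],np.array(c["t"],float),k,d)[0].reshape(-1,2)
def px2w(p,z,cam):
    c=camera_params(cam);k,d=K(c);R=np.array(c["R"]);t=np.array(c["t"])
    u=cv2.undistortPoints(np.array(p,float).reshape(-1,1,2),k,d).reshape(-1,2)
    D=np.c_[u,np.ones(len(u))]@R; C=-R.T@t
    return C+D*((z-C[2])/D[:,2])[:,None]
E
python3 - <<'E'
from h import *
for n in("top","side"):
    cv2.imwrite(f"pics/{n}.png",capture(n)[:,:,::-1])
    c=camera_params(n);print(n,c["vertical_fov"],-np.array(c["R"]).T@c["t"])
    for t in "left_block left_coaster left_spool right_block right_coaster right_spool spare_block jar awl glue maul".split():
        print(t,[(np.round(m["position"]).tolist(),round(m["confidence"],2)) for m in mark_of(t,n)])
print(get_obs()["tcp_rot"],get_obs()["ee_pos"],get_obs()["clock"])
E
```

```text
top 44.2376626138358 [ 0.20374789 -0.00689284  1.46404738]
left_block [([210.0, 217.0], 0.57), ([188.0, 206.0], 0.19)]
left_coaster [([236.0, 243.0], 0.88), ([254.0, 177.0], 0.72), ([188.0, 339.0], 0.67), ([494.0, 187.0], 0.56), ([201.0, 164.0], 0.55), ([137.0, 187.0], 0.22)]
left_spool [([188.0, 203.0], 0.62), ([309.0, 154.0], 0.22)]
right_block [([399.0, 231.0], 0.83)]
right_coaster [([367.0, 246.0], 0.86), ([309.0, 154.0], 0.6)]
right_spool [([415.0, 209.0], 0.54)]
spare_block [([308.0, 154.0], 0.89)]
jar [([317.0, 219.0], 0.64)]
awl [([315.0, 267.0], 0.54)]
glue [([493.0, 183.0], 0.82)]
maul [([140.0, 187.0], 0.93)]
side 53.307758093428674 [-0.08364733  0.70410052  0.5789383 ]
left_block [([204.0, 288.0], 0.84), ([369.0, 184.0], 0.26)]
left_coaster [([146.0, 290.0], 0.77), ([249.0, 307.0], 0.76), ([205.0, 268.0], 0.72), ([308.0, 402.0], 0.6)]
left_spool [([164.0, 317.0], 0.72)]
right_block [([355.0, 209.0], 0.84)]
right_coaster [([354.0, 248.0], 0.68), ([373.0, 184.0], 0.3)]
right_spool []
spare_block [([239.0, 220.0], 0.81)]
jar [([353.0, 245.0], 0.74), ([296.0, 253.0], 0.7)]
awl [([333.0, 274.0], 0.75), ([250.0, 311.0], 0.23)]
glue [([372.0, 183.0], 0.61)]
maul [([84.0, 345.0], 0.56), ([241.0, 221.0], 0.17)]
[ 0.70200601  0.084899   -0.70197582  0.08490976] [ 0.14907167 -0.60695338  0.23132299] 1.2
```

View pics/top.png

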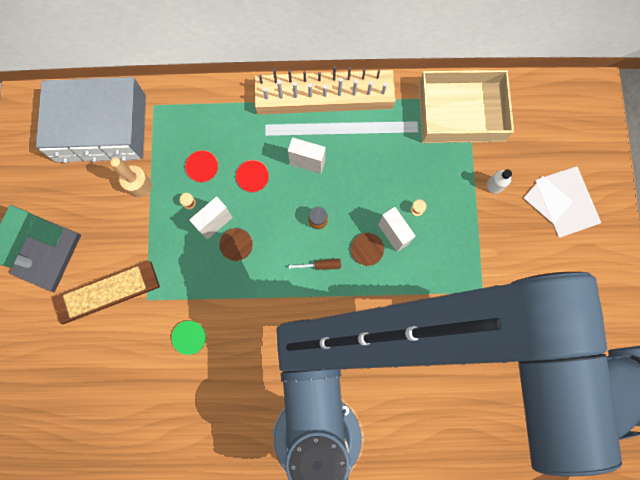

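View pics/side.png

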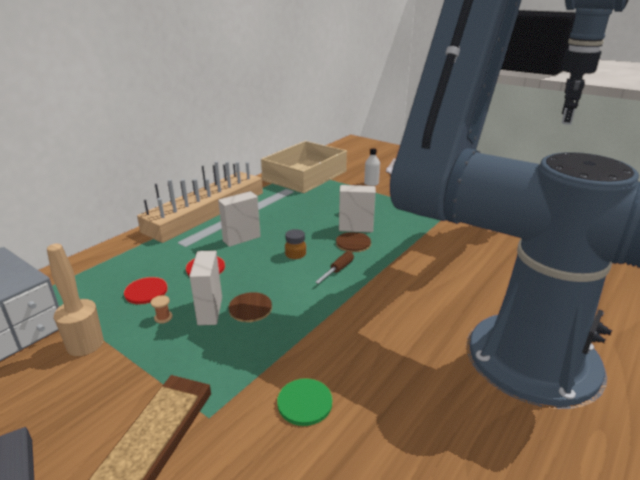

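The top view shows the left block at (211,217) with its brown coaster at (236,244), and the right block at (397,229) with its coaster at (367,249). The spools are behind the blocks at (187,201) and (418,208). The red and green discs are decoys. The side view agrees.

```bash
cat > fit.py <<'E'
from h import *
from scipy.optimize import minimize
def corners(p,z0=0,dims=(.036,.085,.110)):
    x,y,a=p; dx,dy,dz=np.array(dims)/2
    c=np.array([[i*dx,j*dy,dz+k*dz+z0] for i in(-1,1) for j in(-1,1) for k in(-1,1)])
    R=np.array([[np.cos(a),-np.sin(a)],[np.sin(a),np.cos(a)]])
    c[:,:2]=c[:,:2]@R.T+[x,y]; return c
def sil(X,cam):
    S=4;m=np.zeros((480*S,640*S),np.uint8)
    h=cv2.convexHull((w2px(X,cam)*S).astype(np.float32)); cv2.fillConvexPoly(m,np.round(h).astype(int),1)
    return cv2.resize(m.astype(np.float32),(640,480),interpolation=cv2.INTER_AREA)
def cyl(p,r,h,z0=0):
    t=np.linspace(0,2*np.pi,40)
    return np.array([[p[0]+r*np.cos(a),p[1]+r*np.sin(a),z] for a in t for z in(z0,z0+h)])
def fit(ms,f,p0,st):
    def cost(p):
        e=0
        for cam,m in ms.items():
            s=sil(f(p),cam); e+=1-np.minimum(s,m).sum()/np.maximum(s,m).sum()
        return e
    sim=np.vstack([p0]+[np.array(p0)+np.eye(len(p0))[i]*st[i] for i in range(len(p0))])
    r=minimize(cost,p0,method="Nelder-Mead",options=dict(initial_simplex=sim,xatol=2e-4,fatol=1e-4,maxiter=120))
    return r.x,r.fun
E
python3 - <<'E'
from fit import *
capture("top");capture("side")
def mask(t,cam,guess):
    q=w2px([guess],cam)[0]
    L=[m for m in masks_of(t,cam)]
    L=[m for m in L if np.hypot(*(np.array(m["extent"][:2])+np.array(m["extent"][2:])/2-q))<22]
    return L[0]["mask"].astype(np.float32) if L else None
for s,pb,pc,ps in (("left",(211,217),(236,243),(187,201)),("right",(397,229),(367,248),(418,208))):
    b=px2w([pb],.08,"top")[0];c=px2w([pc],.009,"top")[0];sp=px2w([ps],.03,"top")[0]
    for t,g,k in((s+"_coaster",c,"c"),(s+"_spool",sp,"s"),(s+"_block",b,"b")):
        ms={n:mask(t,n,g) for n in("top","side")}; ms={n:m for n,m in ms.items() if m is not None}
        for use in ([ms] + [{n:ms[n]} for n in ms if len(ms)>1]):
          if not use: print(t,"none");continue
          if k=="c":
            r=fit(use,lambda p:cyl(p,.042,.009),g[:2],(.01,.01)); 
            if use is ms: C=r[0]
          elif k=="s": r=fit(use,lambda p:cyl(p,.016,.04),g[:2],(.01,.01))
          else:
            a=np.arctan2(*(C-g[:2])[::-1])
            r=fit(use,corners,[g[0],g[1],a],(.01,.01,.2)); p=r[0]; d=C-p[:2]; u=np.array([np.cos(p[2]),np.sin(p[2])])
            print("   coaster along/side",d@u,d@[-u[1],u[0]])
          print(t,list(use),np.round(r[0],4),round(r[1],3))
for t,z,p in(("spare",.11,(308,150)),("jar",.05,(318,215)),("maul",.0,(137,187)),("awl",.01,(315,266))): print(t,px2w([p],z,"top")[0][:2])
print(get_obs()["clock"])
E
```

```text
left_coaster ['top', 'side'] [0.4751 0.1956] 0.169
left_coaster ['top'] [0.4733 0.1946] 0.055
left_coaster ['side'] [0.4761 0.1963] 0.082
left_spool ['top', 'side'] [0.5853 0.3172] 0.411
left_spool ['top'] [0.5837 0.3156] 0.258
left_spool ['side'] [0.5862 0.3169] 0.141
   coaster along/side 0.07782679665538089 0.00074940836941563
left_block ['top', 'side'] [ 0.532   0.2488 -2.3991] 0.139
   coaster along/side 0.07493017009417619 0.0035787295381161863
left_block ['top'] [ 0.5301  0.2467 -2.4409] 0.087
   coaster along/side 0.0784451066235267 -0.00026588431025212356
left_block ['side'] [ 0.5329  0.2486 -2.396 ] 0.038
right_coaster ['top', 'side'] [ 0.4559 -0.1346] 0.129
right_coaster ['top'] [ 0.4546 -0.1347] 0.061
right_coaster ['side'] [ 0.4572 -0.1356] 0.05
right_spool ['top', 'side'] [ 0.5508 -0.2675] 1.023
right_spool ['top'] [ 0.5508 -0.2675] 0.159
right_spool ['side'] [ 0.4786 -0.2152] 0.844
   coaster along/side 0.07615220295867654 -0.0045663393140949506
right_block ['top', 'side'] [ 0.492  -0.2018  2.1247] 0.141
   coaster along/side 0.07598196496729145 -0.010787775548089941
right_block ['top'] [ 0.489  -0.2039  2.1576] 0.078
   coaster along/side 0.0757132108652051 -0.0025615513538489627
right_block ['side'] [ 0.492  -0.2012  2.102 ] 0.038
spare [0.68010798 0.00674968]
jar [ 0.53296617 -0.01379873]
maul [0.63076123 0.45291524]
awl [ 0.41245182 -0.00346587]
1.9
```

```bash
cat > go.py <<'E'
from h import *
from scipy.spatial.transform import Rotation as Ro
B=dict(left=(.532,.2485,-2.40),right=(.492,-.2015,2.11))
def go(s,back,z):
    o=get_obs();R=Ro.from_quat(o["tcp_rot"]).as_matrix();p=np.array(o["ee_pos"])
    x,y,a=B[s];u=np.array([np.cos(a),np.sin(a),0]);v=np.array([-u[1],u[0],0])
    for sg in(1,-1):
        t=sg*u; ang=np.arctan2(-t@R[:,1],t@R[:,2])  # turn about tool x taking tool z to t
        G=R@Ro.from_rotvec([ang,0,0]).as_matrix()
        d=np.array([x,y,z])-back*u-p
        print("sign",sg,"turn/5deg",round(np.degrees(ang)/5,2),"check",np.round(G[:,2]@t,4),"shift/6cm",np.round(G.T@d/.06,2))
    e=p-[x,y,0]
    print("now behind",-e@u,"side",e@v,"z",p[2],"tool x",np.round(R[:,0],3),"j",np.round(o["joint_positions"],2),"F.u",np.array(o["ft_force"])@u,"t",o["clock"],"op",o["opening"])
E
python3 -c "
from go import *
go('right',.07,.231)"
```

```text
sign 1 turn/5deg 14.58 check 1.0 shift/6cm [ 0.01 -8.37  1.7 ]
sign -1 turn/5deg -21.42 check 1.0 shift/6cm [ 0.01  8.37 -1.7 ]
now behind 0.1718309318522659 side 0.5024368900145972 z 0.23132444858092382 tool x [ 0. -0. -1.] j [-1.51  0.53  1.43  0.    1.18 -0.18] F.u 0.8462570638515665 t 1.9 op 0.9985375937847658
```

```bash
python3 -m handwheel '[{"ax":0.97,"hand":50},{"ax":0.97,"hand":50},{"ax":0.97,"hand":50},{"ax":0.97,"hand":50},{"ax":0.97,"hand":50},{"ax":0.97,"hand":50},{"ax":0.97,"hand":50},{"ax":0.97,"hand":50},{"ax":0.97,"hand":50},{"ax":0.97,"hand":50},{"ax":0.97,"hand":50},{"ax":0.97,"hand":50},{"ax":0.97,"hand":50},{"ax":0.97,"hand":50},{"ax":1,"hand":50}]'
python3 -m handwheel '[{"ty":-0.84,"tz":0.17,"hand":50},{"ty":-0.84,"tz":0.17,"hand":50},{"ty":-0.84,"tz":0.17,"hand":50},{"ty":-0.84,"tz":0.17,"hand":50},{"ty":-0.84,"tz":0.17,"hand":50},{"ty":-0.84,"tz":0.17,"hand":50},{"ty":-0.84,"tz":0.17,"hand":50},{"ty":-0.84,"tz":0.17,"hand":50},{"ty":-0.84,"tz":0.17,"hand":50},{"ty":-0.81,"tz":0.17,"hand":50},{"hand":50},{"hand":50}]'
python3 -c "
from go import *
go('right',.06,.093)
cv2.imwrite('pics/w1.png',capture('wrist')[:,:,::-1])"
```

```text
sign 1 turn/5deg 14.58 check 1.0 shift/6cm [ 2.31 -8.37  1.86]
sign -1 turn/5deg -21.42 check 1.0 shift/6cm [ 2.31  8.37 -1.86]
now behind 0.1718309318522659 side 0.5024368900145972 z 0.23132444858092382 tool x [ 0. -0. -1.] j [-1.51  0.53  1.43  0.    1.18 -0.18] F.u 0.8462570638515665 t 1.9 op 0.9985375937847658invalid input
invalid input
```

View pics/w1.png

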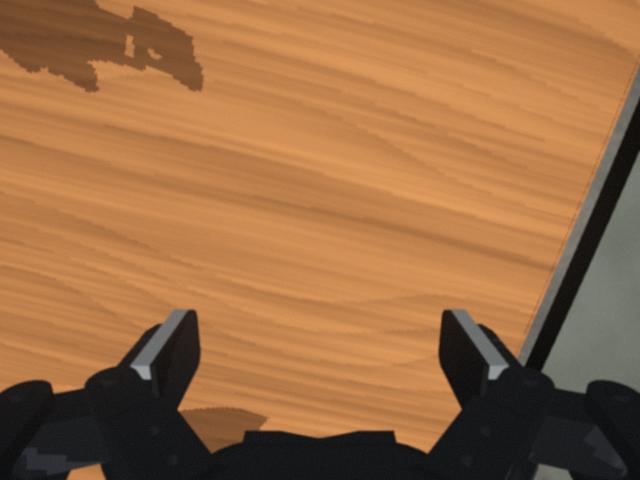

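The wrist picture shows only bare bench, because both moves were refused and the arm hasn't moved. I'll try again with every key given in each row.

```bash
python3 -m handwheel '[{"ax":0.97,"ay":0,"az":0,"tx":0,"ty":0,"tz":0,"hand":50},{"ax":0.97,"ay":0,"az":0,"tx":0,"ty":0,"tz":0,"hand":50},{"ax":0.97,"ay":0,"az":0,"tx":0,"ty":0,"tz":0,"hand":50},{"ax":0.97,"ay":0,"az":0,"tx":0,"ty":0,"tz":0,"hand":50},{"ax":0.97,"ay":0,"az":0,"tx":0,"ty":0,"tz":0,"hand":50},{"ax":0.97,"ay":0,"az":0,"tx":0,"ty":0,"tz":0,"hand":50},{"ax":0.97,"ay":0,"az":0,"tx":0,"ty":0,"tz":0,"hand":50},{"ax":0.97,"ay":0,"az":0,"tx":0,"ty":0,"tz":0,"hand":50},{"ax":0.97,"ay":0,"az":0,"tx":0,"ty":0,"tz":0,"hand":50},{"ax":0.97,"ay":0,"az":0,"tx":0,"ty":0,"tz":0,"hand":50},{"ax":0.97,"ay":0,"az":0,"tx":0,"ty":0,"tz":0,"hand":50},{"ax":0.97,"ay":0,"az":0,"tx":0,"ty":0,"tz":0,"hand":50},{"ax":0.97,"ay":0,"az":0,"tx":0,"ty":0,"tz":0,"hand":50},{"ax":0.97,"ay":0,"az":0,"tx":0,"ty":0,"tz":0,"hand":50},{"ax":1,"ay":0,"az":0,"tx":0,"ty":0,"tz":0,"hand":50}]'
python3 -c "
from go import *
go('right',.07,.231)"
```

```text
clock: 3.82
ee_pos: [0.1491, -0.6069, 0.2313]
tcp_rot: [0.615, -0.35, -0.615, -0.35]
ft_force: [0.4, 0.2, -0.1]
opening: 0.499
sign 1 turn/5deg -0.03 check 1.0 shift/6cm [ 0.01 -8.37  1.7 ]
sign -1 turn/5deg 35.97 check 1.0 shift/6cm [ 0.01  8.37 -1.7 ]
now behind 0.17184382957538727 side 0.502411916802568 z 0.23131636349297038 tool x [ 0.  0. -1.] j [-1.51  0.53  1.43  0.    1.18  1.1 ] F.u -0.05585954569274665 t 3.825 op 0.49926496814006865
```

```bash
python3 -m handwheel '[{"ax":0,"ay":0,"az":0,"tx":0,"ty":-0.84,"tz":0.17,"hand":50},{"ax":0,"ay":0,"az":0,"tx":0,"ty":-0.84,"tz":0.17,"hand":50},{"ax":0,"ay":0,"az":0,"tx":0,"ty":-0.84,"tz":0.17,"hand":50},{"ax":0,"ay":0,"az":0,"tx":0,"ty":-0.84,"tz":0.17,"hand":50},{"ax":0,"ay":0,"az":0,"tx":0,"ty":-0.84,"tz":0.17,"hand":50},{"ax":0,"ay":0,"az":0,"tx":0,"ty":-0.84,"tz":0.17,"hand":50},{"ax":0,"ay":0,"az":0,"tx":0,"ty":-0.84,"tz":0.17,"hand":50},{"ax":0,"ay":0,"az":0,"tx":0,"ty":-0.84,"tz":0.17,"hand":50},{"ax":0,"ay":0,"az":0,"tx":0,"ty":-0.84,"tz":0.17,"hand":50},{"ax":0,"ay":0,"az":0,"tx":0,"ty":-0.81,"tz":0.17,"hand":50},{"ax":0,"ay":0,"az":0,"tx":0,"ty":0,"tz":0,"hand":50},{"ax":0,"ay":0,"az":0,"tx":0,"ty":0,"tz":0,"hand":50}]'
python3 -c "
from go import *
go('right',.06,.093)
cv2.imwrite('pics/w2.png',capture('wrist')[:,:,::-1])"
```

```text
clock: 5.32
ee_pos: [0.5273, -0.2616, 0.2312]
tcp_rot: [-0.615, 0.349, 0.615, 0.348]
ft_force: [-0.0, -0.2, 0.8]
opening: 0.499
sign 1 turn/5deg 0.01 check 1.0 shift/6cm [ 2.3  -0.01  0.16]
sign -1 turn/5deg -35.99 check 1.0 shift/6cm [ 2.3   0.01 -0.16]
now behind 0.06970933953246869 side 0.0005761229280725755 z 0.2312111708284899 tool x [-0.001 -0.    -1.   ] j [-0.65  0.48  1.53 -0.    1.14  1.95] F.u -0.12470695002135744 t 5.325 op 0.49927052827111085
```

View pics/w2.png

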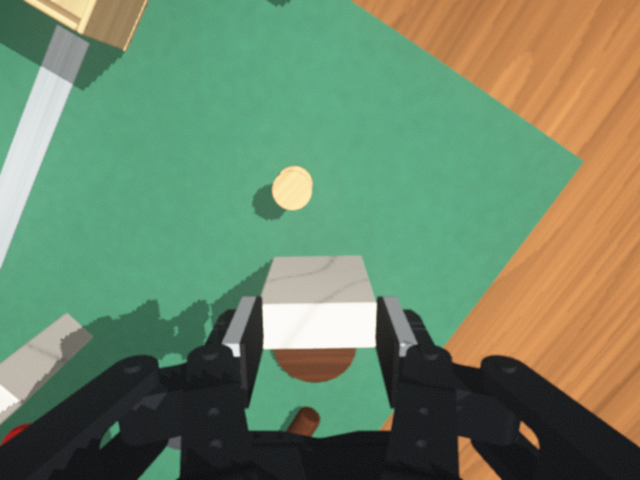

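The wrist view shows the block square to the tool and centred at (319,300), with its coaster beyond it at (315,365) and the spool behind it at (292,188). Lowering and approaching now.

```bash
python3 -m handwheel '[{"ax":0,"ay":0,"az":0,"tx":0.8,"ty":0,"tz":0,"hand":50},{"ax":0,"ay":0,"az":0,"tx":0.8,"ty":0,"tz":0,"hand":50},{"ax":0,"ay":0,"az":0,"tx":0.5,"ty":0,"tz":0,"hand":50},{"ax":0,"ay":0,"az":0,"tx":0.2,"ty":0,"tz":0,"hand":50},{"ax":0,"ay":0,"az":0,"tx":0,"ty":0,"tz":0.15,"hand":50},{"ax":0,"ay":0,"az":0,"tx":0,"ty":0,"tz":0.15,"hand":50},{"ax":0,"ay":0,"az":0,"tx":0,"ty":0,"tz":0.1,"hand":50},{"ax":0,"ay":0,"az":0,"tx":0,"ty":0,"tz":0.1,"hand":50},{"ax":0,"ay":0,"az":0,"tx":0,"ty":0,"tz":0,"hand":50},{"ax":0,"ay":0,"az":0,"tx":0,"ty":0,"tz":0,"hand":50}]'
python3 -c "
from go import *
go('right',.0,.093)"
```

```text
clock: 6.62
ee_pos: [0.5126, -0.236, 0.0935]
tcp_rot: [0.615, -0.349, -0.615, -0.349]
ft_force: [1.0, -0.2, -0.6]
opening: 0.498
sign 1 turn/5deg 0.0 check 1.0 shift/6cm [ 0.01 -0.    0.67]
sign -1 turn/5deg -36.0 check 1.0 shift/6cm [ 0.01  0.   -0.67]
now behind 0.04013454849748975 side 4.8752369037508014e-05 z 0.09354321863012287 tool x [ 0.001 -0.001 -1.   ] j [-0.63  0.64  1.7  -0.    0.8   1.97] F.u -0.6735137877277936 t 6.625 op 0.49825478523393185
```

```bash
python3 -m handwheel '[{"ax":0,"ay":0,"az":0,"tx":0,"ty":0,"tz":0.07,"hand":50},{"ax":0,"ay":0,"az":0,"tx":0,"ty":0,"tz":0.07,"hand":50},{"ax":0,"ay":0,"az":0,"tx":0,"ty":0,"tz":0.07,"hand":50},{"ax":0,"ay":0,"az":0,"tx":0,"ty":0,"tz":0.07,"hand":50},{"ax":0,"ay":0,"az":0,"tx":0,"ty":0,"tz":0.07,"hand":50}]'
python3 -c "
from go import *
go('right',.0,.093)"
python3 -m handwheel '[{"ax":0,"ay":0,"az":0,"tx":0,"ty":0,"tz":0.05,"hand":50},{"ax":0,"ay":0,"az":0,"tx":0,"ty":0,"tz":0.05,"hand":50},{"ax":0,"ay":0,"az":0,"tx":0,"ty":0,"tz":0.05,"hand":50}]'
python3 -c "
from go import *
go('right',.0,.093)
a=capture('wrist')[:,:,::-1];b=capture('side')[120:360,200:520,::-1]
cv2.imwrite('pics/w3.png',np.hstack([cv2.resize(a,(400,300)),cv2.resize(b,(400,300))]))"
```

```text
clock: 7.25
ee_pos: [0.5015, -0.2177, 0.0935]
tcp_rot: [0.615, -0.349, -0.615, -0.349]
ft_force: [0.3, -1.9, 0.5]
opening: 0.499
sign 1 turn/5deg 0.0 check 1.0 shift/6cm [ 0.01 -0.    0.31]
sign -1 turn/5deg -36.0 check 1.0 shift/6cm [ 0.01  0.   -0.31]
now behind 0.018784606481329475 side 0.00013302973827097019 z 0.09347892309758102 tool x [ 0.001 -0.    -1.   ] j [-0.61  0.63  1.75  0.    0.77  1.99] F.u -1.7833014970425285 t 7.25 op 0.49860990722036963
clock: 7.62
ee_pos: [0.4966, -0.2097, 0.0932]
tcp_rot: [-0.615, 0.349, 0.615, 0.349]
ft_force: [0.6, -0.3, -0.0]
opening: 0.501
sign 1 turn/5deg 0.0 check 1.0 shift/6cm [ 0.   -0.01  0.16]
sign -1 turn/5deg -36.0 check 1.0 shift/6cm [ 0.    0.01 -0.16]
now behind 0.009378478859927306 side 0.0003033856288479856 z 0.09320989966301962 tool x [-0.  0. -1.] j [-0.61  0.62  1.76  0.    0.76  2.  ] F.u -0.532774675998562 t 7.625 op 0.5009012030760438
```

View pics/w3.png

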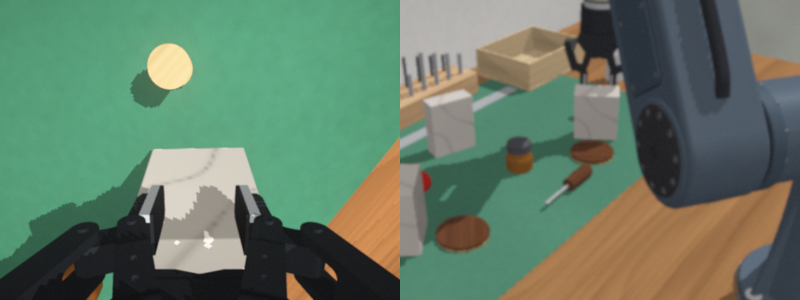

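The wrist view shows the block leaning away from the fingers, which sit at both sides of its back face, with the spool clear. Continuing.

```bash
python3 -m handwheel '[{"ax":0,"ay":0,"az":0,"tx":0,"ty":0,"tz":0.06,"hand":50},{"ax":0,"ay":0,"az":0,"tx":0,"ty":0,"tz":0.06,"hand":50},{"ax":0,"ay":0,"az":0,"tx":0,"ty":0,"tz":0.06,"hand":50},{"ax":0,"ay":0,"az":0,"tx":0,"ty":0,"tz":0.06,"hand":50}]'
python3 -c "
from go import *
go('right',.0,.093)
a=capture('wrist')[:,:,::-1];b=capture('side')[120:360,200:520,::-1]
cv2.imwrite('pics/w4.png',np.hstack([cv2.resize(a,(400,300)),cv2.resize(b,(400,300))]))"
```

```text
clock: 8.22
ee_pos: [0.4891, -0.1973, 0.0933]
tcp_rot: [-0.615, 0.349, 0.615, 0.349]
ft_force: [-0.4, 0.4, 0.4]
opening: 0.497
sign 1 turn/5deg 0.0 check 1.0 shift/6cm [ 0.   -0.   -0.08]
sign -1 turn/5deg -36.0 check 1.0 shift/6cm [0.   0.   0.08]
now behind -0.0050632870808132256 side 0.00029775543942900905 z 0.0932871357842503 tool x [-0.  0. -1.] j [-0.6   0.61  1.79  0.    0.74  2.01] F.u 0.5516618627089822 t 8.225 op 0.49652043180268396
```

View pics/w4.png

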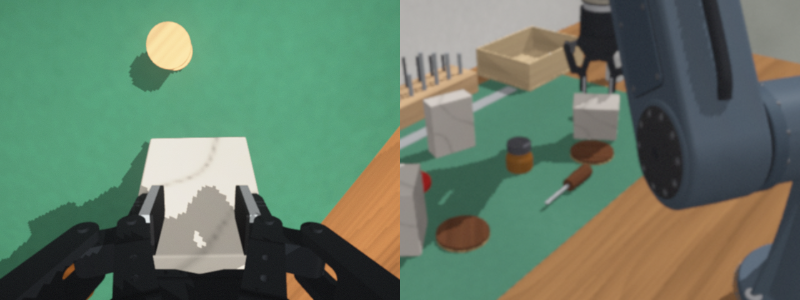

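It is leaning further but hasn't gone over yet. Pushing a little more.

```bash
python3 -m handwheel '[{"ax":0,"ay":0,"az":0,"tx":0,"ty":0,"tz":0.06,"hand":50},{"ax":0,"ay":0,"az":0,"tx":0,"ty":0,"tz":0.06,"hand":50},{"ax":0,"ay":0,"az":0,"tx":0,"ty":0,"tz":0.06,"hand":50},{"ax":0,"ay":0,"az":0,"tx":0,"ty":0,"tz":0,"hand":50},{"ax":0,"ay":0,"az":0,"tx":0,"ty":0,"tz":0,"hand":50},{"ax":0,"ay":0,"az":0,"tx":0,"ty":0,"tz":0,"hand":50}]'
python3 -c "
from go import *
go('right',.0,.093)
a=capture('wrist')[:,:,::-1];b=capture('side')[120:360,200:520,::-1]
cv2.imwrite('pics/w5.png',np.hstack([cv2.resize(a,(400,300)),cv2.resize(b,(400,300))]))"
```

```text
clock: 9.07
ee_pos: [0.484, -0.1886, 0.0933]
tcp_rot: [0.615, -0.349, -0.615, -0.349]
ft_force: [0.2, -0.1, -0.3]
opening: 0.501
sign 1 turn/5deg -0.0 check 1.0 shift/6cm [ 0.01 -0.   -0.25]
sign -1 turn/5deg 36.0 check 1.0 shift/6cm [0.01 0.   0.25]
now behind -0.015193966697436726 side 0.00023052171313496343 z 0.0933329007415412 tool x [ 0. -0. -1.] j [-0.59  0.6   1.81 -0.    0.72  2.02] F.u -0.18110927781690161 t 9.075 op 0.5010227911700172
```

View pics/w5.png

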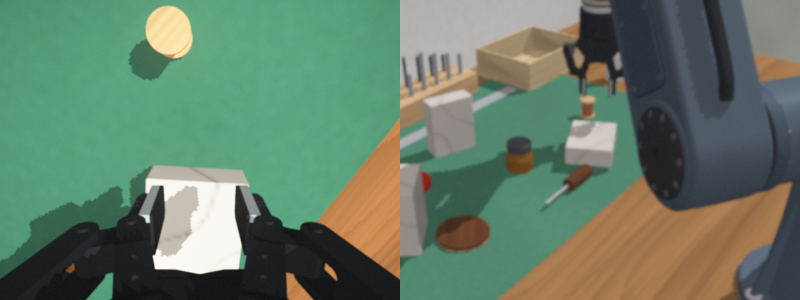

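The right block has gone over and lies flat with the coaster hidden under it; the spool is unmoved. Next I raise the arm and work out the move to the left block.

```bash
python3 -m handwheel '[{"ax":0,"ay":0,"az":0,"tx":-0.5,"ty":0,"tz":0,"hand":50},{"ax":0,"ay":0,"az":0,"tx":-0.9,"ty":0,"tz":0,"hand":50},{"ax":0,"ay":0,"az":0,"tx":-0.8,"ty":0,"tz":0,"hand":50},{"ax":0,"ay":0,"az":0,"tx":0,"ty":0,"tz":0,"hand":50}]'
python3 -c "
from go import *
go('left',.07,.225)"
```

```text
clock: 9.68
ee_pos: [0.4863, -0.1899, 0.2293]
tcp_rot: [0.619, -0.349, -0.612, -0.348]
ft_force: [1.1, 0.7, 0.3]
opening: 0.499
sign 1 turn/5deg -20.32 check 1.0 shift/6cm [ 0.04 -4.87 -6.66]
sign -1 turn/5deg 15.68 check 1.0 shift/6cm [0.04 4.87 6.66]
now behind -0.32986732188280654 side 0.29242108441133824 z 0.22931675070219987 tool x [ 0.008 -0.005 -1.   ] j [-0.59  0.39  1.7   0.    1.05  2.02] F.u -1.2414074692507946 t 9.675 op 0.4989585196080401
```

```bash
python3 -m handwheel '[{"ax":-1,"ay":0,"az":0,"tx":0,"ty":0,"tz":0,"hand":50},{"ax":-1,"ay":0,"az":0,"tx":0,"ty":0,"tz":0,"hand":50},{"ax":-1,"ay":0,"az":0,"tx":0,"ty":0,"tz":0,"hand":50},{"ax":-1,"ay":0,"az":0,"tx":0,"ty":0,"tz":0,"hand":50},{"ax":-1,"ay":0,"az":0,"tx":0,"ty":0,"tz":0,"hand":50},{"ax":-1,"ay":0,"az":0,"tx":0,"ty":0,"tz":0,"hand":50},{"ax":-1,"ay":0,"az":0,"tx":0,"ty":0,"tz":0,"hand":50},{"ax":-1,"ay":0,"az":0,"tx":0,"ty":0,"tz":0,"hand":50},{"ax":-1,"ay":0,"az":0,"tx":0,"ty":0,"tz":0,"hand":50},{"ax":-1,"ay":0,"az":0,"tx":0,"ty":0,"tz":0,"hand":50},{"ax":-1,"ay":0,"az":0,"tx":0,"ty":0,"tz":0,"hand":50},{"ax":-1,"ay":0,"az":0,"tx":0,"ty":0,"tz":0,"hand":50},{"ax":-1,"ay":0,"az":0,"tx":0,"ty":0,"tz":0,"hand":50},{"ax":-1,"ay":0,"az":0,"tx":0,"ty":0,"tz":0,"hand":50},{"ax":-1,"ay":0,"az":0,"tx":0,"ty":0,"tz":0,"hand":50},{"ax":-1,"ay":0,"az":0,"tx":0,"ty":0,"tz":0,"hand":50},{"ax":-1,"ay":0,"az":0,"tx":0,"ty":0,"tz":0,"hand":50},{"ax":-1,"ay":0,"az":0,"tx":0,"ty":0,"tz":0,"hand":50},{"ax":-1,"ay":0,"az":0,"tx":0,"ty":0,"tz":0,"hand":50},{"ax":-1,"ay":0,"az":0,"tx":0,"ty":0,"tz":0,"hand":50}]'
python3 -m handwheel '[{"ax":-0.3,"ay":0,"az":0,"tx":0,"ty":0,"tz":0,"hand":50},{"ax":0,"ay":0,"az":0,"tx":0,"ty":-0.48,"tz":-0.66,"hand":50},{"ax":0,"ay":0,"az":0,"tx":0,"ty":-0.48,"tz":-0.66,"hand":50},{"ax":0,"ay":0,"az":0,"tx":0,"ty":-0.48,"tz":-0.66,"hand":50},{"ax":0,"ay":0,"az":0,"tx":0,"ty":-0.48,"tz":-0.66,"hand":50},{"ax":0,"ay":0,"az":0,"tx":0,"ty":-0.48,"tz":-0.66,"hand":50},{"ax":0,"ay":0,"az":0,"tx":0,"ty":-0.48,"tz":-0.66,"hand":50},{"ax":0,"ay":0,"az":0,"tx":0,"ty":-0.48,"tz":-0.66,"hand":50},{"ax":0,"ay":0,"az":0,"tx":0,"ty":-0.48,"tz":-0.66,"hand":50},{"ax":0,"ay":0,"az":0,"tx":0,"ty":-0.48,"tz":-0.66,"hand":50},{"ax":0,"ay":0,"az":0,"tx":0,"ty":-0.48,"tz":-0.66,"hand":50},{"ax":0,"ay":0,"az":0,"tx":0,"ty":0,"tz":0,"hand":50},{"ax":0,"ay":0,"az":0,"tx":0,"ty":0,"tz":0,"hand":50}]'
python3 -c "
from go import *
go('left',.07,.093)
a=capture('wrist')[:,:,::-1];b=capture('top')[130:310,280:520,::-1]
cv2.imwrite('pics/w6.png',np.hstack([cv2.resize(a,(400,300)),cv2.resize(b,(400,300))]))"
```

```text
clock: 12.18
ee_pos: [0.4831, -0.188, 0.2239]
tcp_rot: [-0.662, -0.249, 0.663, -0.247]
ft_force: [-0.5, 0.3, 0.1]
opening: 0.497
clock: 13.8
ee_pos: [0.5814, 0.2907, 0.2243]
tcp_rot: [-0.658, -0.256, 0.66, -0.256]
ft_force: [0.4, -0.1, 0.2]
opening: 0.498
sign 1 turn/5deg -0.02 check 1.0 shift/6cm [ 2.19 -0.04 -0.09]
sign -1 turn/5deg 35.98 check 1.0 shift/6cm [2.19 0.04 0.09]
now behind 0.06492294022350592 side 0.0022186893484381215 z 0.22429795791812013 tool x [-0.002 -0.001 -1.   ] j [ 0.29  0.57  1.37 -0.    1.2   1.12] F.u -0.19886481988453367 t 13.8 op 0.49787472340242667
```

View pics/w6.png

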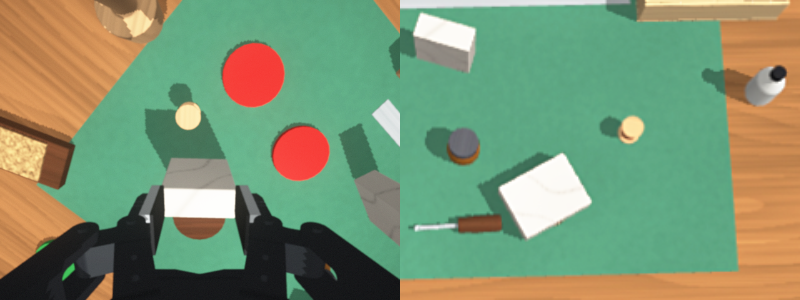

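The left block is square to the tool (front top edge at row 217 in the left half), with the brown coaster beyond it and the spool behind. In the right half, the right block covers its coaster completely. Lowering, then pushing the same way.

```bash
python3 -m handwheel '[{"ax":0,"ay":0,"az":0,"tx":0.8,"ty":-0.04,"tz":-0.09,"hand":50},{"ax":0,"ay":0,"az":0,"tx":0.8,"ty":0,"tz":0,"hand":50},{"ax":0,"ay":0,"az":0,"tx":0.4,"ty":0,"tz":0,"hand":50},{"ax":0,"ay":0,"az":0,"tx":0.19,"ty":0,"tz":0,"hand":50},{"ax":0,"ay":0,"az":0,"tx":0,"ty":0,"tz":0.15,"hand":50},{"ax":0,"ay":0,"az":0,"tx":0,"ty":0,"tz":0.15,"hand":50},{"ax":0,"ay":0,"az":0,"tx":0,"ty":0,"tz":0.1,"hand":50},{"ax":0,"ay":0,"az":0,"tx":0,"ty":0,"tz":0.1,"hand":50},{"ax":0,"ay":0,"az":0,"tx":0,"ty":0,"tz":0,"hand":50},{"ax":0,"ay":0,"az":0,"tx":0,"ty":0,"tz":0,"hand":50}]'
python3 -c "
from go import *
go('left',.0,.093)"
```

```text
clock: 15.15
ee_pos: [0.5627, 0.2766, 0.0941]
tcp_rot: [0.66, 0.256, -0.659, 0.256]
ft_force: [0.4, -0.3, 0.5]
opening: 0.498
sign 1 turn/5deg -0.02 check 1.0 shift/6cm [0.02 0.   0.69]
sign -1 turn/5deg 35.98 check 1.0 shift/6cm [ 0.02 -0.   -0.69]
now behind 0.04160794766372686 side -2.815857470058261e-05 z 0.09412684589728737 tool x [ 0.001  0.    -1.   ] j [0.28 0.7  1.54 0.   0.9  1.11] F.u -0.11700948668707895 t 15.15 op 0.49808875248861695
```

```bash
python3 -m handwheel '[{"ax":0,"ay":0,"az":0,"tx":0,"ty":0,"tz":0.07,"hand":50},{"ax":0,"ay":0,"az":0,"tx":0,"ty":0,"tz":0.07,"hand":50},{"ax":0,"ay":0,"az":0,"tx":0,"ty":0,"tz":0.07,"hand":50},{"ax":0,"ay":0,"az":0,"tx":0,"ty":0,"tz":0.07,"hand":50},{"ax":0,"ay":0,"az":0,"tx":0,"ty":0,"tz":0.07,"hand":50},{"ax":0,"ay":0,"az":0,"tx":0,"ty":0,"tz":0.06,"hand":50},{"ax":0,"ay":0,"az":0,"tx":0,"ty":0,"tz":0.06,"hand":50},{"ax":0,"ay":0,"az":0,"tx":0,"ty":0,"tz":0.06,"hand":50},{"ax":0,"ay":0,"az":0,"tx":0,"ty":0,"tz":0.06,"hand":50},{"ax":0,"ay":0,"az":0,"tx":0,"ty":0,"tz":0.06,"hand":50},{"ax":0,"ay":0,"az":0,"tx":0,"ty":0,"tz":0.06,"hand":50},{"ax":0,"ay":0,"az":0,"tx":0,"ty":0,"tz":0.06,"hand":50}]'
python3 -m handwheel '[{"ax":0,"ay":0,"az":0,"tx":0,"ty":0,"tz":0.06,"hand":50},{"ax":0,"ay":0,"az":0,"tx":0,"ty":0,"tz":0.06,"hand":50},{"ax":0,"ay":0,"az":0,"tx":0,"ty":0,"tz":0.06,"hand":50},{"ax":0,"ay":0,"az":0,"tx":0,"ty":0,"tz":0,"hand":50},{"ax":0,"ay":0,"az":0,"tx":0,"ty":0,"tz":0,"hand":50},{"ax":0,"ay":0,"az":0,"tx":0,"ty":0,"tz":0,"hand":50}]'
python3 -c "
from go import *
go('left',.0,.093)
a=capture('wrist')[:,:,::-1];b=capture('side')[180:420,80:400,::-1]
cv2.imwrite('pics/w7.png',np.hstack([cv2.resize(a,(400,300)),cv2.resize(b,(400,300))]))"
```

```text
clock: 16.65
ee_pos: [0.5278, 0.2451, 0.0938]
tcp_rot: [-0.659, -0.256, 0.659, -0.256]
ft_force: [-1.1, 0.6, 0.9]
opening: 0.498
clock: 17.4
ee_pos: [0.5204, 0.2381, 0.094]
tcp_rot: [0.659, 0.256, -0.659, 0.256]
ft_force: [0.6, 0.4, -0.5]
opening: 0.5
sign 1 turn/5deg -0.02 check 1.0 shift/6cm [ 0.02  0.   -0.26]
sign -1 turn/5deg 35.98 check 1.0 shift/6cm [ 0.02 -0.    0.26]
now behind -0.015530277784565238 side -0.00015715684210112438 z 0.09395935851292614 tool x [ 0.  0. -1.] j [0.23 0.65 1.68 0.   0.81 1.06] F.u -0.7337572716750334 t 17.4 op 0.49993203641938205
```

View pics/w7.png

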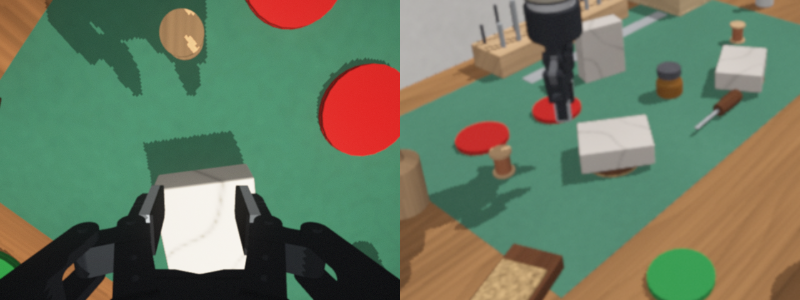

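Both blocks now lie flat; the left one turned slightly and some of its coaster shows at its near edge, (612,168). I'll retract and measure both blocks.

```bash
python3 -m handwheel '[{"ax":0,"ay":0,"az":0,"tx":-0.5,"ty":0,"tz":0,"hand":50},{"ax":0,"ay":0,"az":0,"tx":-0.9,"ty":0,"tz":0,"hand":50},{"ax":0,"ay":0,"az":0,"tx":-0.8,"ty":0,"tz":0,"hand":50},{"ax":0,"ay":0,"az":0,"tx":-0.3,"ty":0.3,"tz":-0.9,"hand":50},{"ax":0,"ay":0,"az":0,"tx":0,"ty":0.3,"tz":-0.9,"hand":50},{"ax":0,"ay":0,"az":0,"tx":0,"ty":0.3,"tz":-0.9,"hand":50},{"ax":0,"ay":0,"az":0,"tx":0,"ty":0,"tz":0,"hand":50},{"ax":0,"ay":0,"az":0,"tx":0,"ty":0,"tz":0,"hand":50}]'
python3 - <<'E'
from fit import *
im={n:capture(n) for n in("top","side")}
C=dict(left=(.4751,.1956),right=(.4559,-.1346)); Y=dict(left=-2.4,right=2.11)
for s in C:
    ms={}
    for n in("top","side"):
        q=w2px([[*C[s],.03]],n)[0]
        L=[m for m in masks_of(s+"_block",n) if np.hypot(*(np.array(m["extent"][:2])+np.array(m["extent"][2:])/2-q))<30]
        print(s,n,[(m["extent"],round(m["confidence"],2)) for m in L])
        if L: ms[n]=L[0]["mask"].astype(np.float32)
    for use in ([ms]+[{n:ms[n]} for n in ms]):
        if not use: continue
        for z0 in (.009,0):
            p,e=fit(use,lambda p:corners(p,z0,(.110,.085,.036)),[*C[s],Y[s]],(.01,.01,.15))
            print(list(use),z0,np.round(p,4),"err",round(e,3),"off coaster0",np.round(p[:2]-C[s],4))
    for n in("top","side"):
        L=masks_of(s+"_coaster",n); print("coaster",n,[(m["extent"],round(m["confidence"],2)) for m in L])
a=cv2.resize(im["top"][170:290,180:430],None,fx=3.2,fy=2.9,interpolation=3)
x,y=w2px([[*C["left"],.03]],"side")[0].astype(int);x2,y2=w2px([[*C["right"],.03]],"side")[0].astype(int)
b=np.hstack([cv2.resize(im["side"][v-40:v+40,u-65:u+65],(400,245),interpolation=3) for u,v in((x,y),(x2,y2))])
cv2.imwrite("pics/w8.png",np.vstack([a,b])[:,:,::-1]); print(get_obs()["clock"],get_obs()["ee_pos"])
E
```

```text
clock: 18.5
ee_pos: [0.6753, 0.3071, 0.2428]
tcp_rot: [-0.658, -0.256, 0.66, -0.256]
ft_force: [-0.9, -0.6, -0.3]
opening: 0.502
left top [([211.4, 213.9, 56.7, 56.0], 0.91)]
left side [([220.5, 272.3, 64.5, 48.3], 0.64)]
['top', 'side'] 0.009 [ 0.4765  0.1864 -2.2754] err 0.114 off coaster0 [ 0.0014 -0.0092]
['top', 'side'] 0 [ 0.4775  0.1865 -2.2707] err 0.239 off coaster0 [ 0.0024 -0.0091]
['top'] 0.009 [ 0.4747  0.1856 -2.2605] err 0.04 off coaster0 [-0.0004 -0.01  ]
['top'] 0 [ 0.4765  0.1868 -2.2803] err 0.043 off coaster0 [ 0.0014 -0.0088]
['side'] 0.009 [ 0.4796  0.1855 -2.2753] err 0.042 off coaster0 [ 0.0045 -0.0101]
['side'] 0 [ 0.4881  0.1776 -2.2655] err 0.026 off coaster0 [ 0.013 -0.018]
coaster top [([169.3, 321.8, 35.5, 35.1], 0.73), ([183.1, 148.9, 33.7, 31.9], 0.72), ([238.6, 160.2, 29.2, 31.9], 0.64)]
coaster side [([237.8, 313.3, 26.5, 7.0], 0.74), ([364.3, 148.6, 13.9, 34.2], 0.72), ([186.1, 256.8, 37.8, 21.2], 0.65), ([123.2, 277.4, 43.9, 26.4], 0.65), ([278.6, 374.3, 52.7, 50.5], 0.6)]
right top [([343.5, 223.5, 50.2, 51.2], 0.6)]
right side [([330.2, 216.3, 44.6, 38.0], 0.69)]
['top', 'side'] 0.009 [ 0.4539 -0.1312  2.0544] err 0.11 off coaster0 [-0.002   0.0034]
['top', 'side'] 0 [ 0.4562 -0.1338  2.058 ] err 0.232 off coaster0 [0.0003 0.0008]
['top'] 0.009 [ 0.4524 -0.1322  2.0473] err 0.045 off coaster0 [-0.0035  0.0024]
['top'] 0 [ 0.4542 -0.133   2.0519] err 0.038 off coaster0 [-0.0017  0.0016]
['side'] 0.009 [ 0.4553 -0.1315  2.0587] err 0.038 off coaster0 [-0.0006  0.0031]
['side'] 0 [ 0.4643 -0.1451  2.0499] err 0.03 off coaster0 [ 0.0084 -0.0105]
coaster top [([210.4, 213.9, 54.3, 55.7], 0.29)]
coaster side []
19.0 [0.67613953 0.30728194 0.24432132]
```

View pics/w8.png

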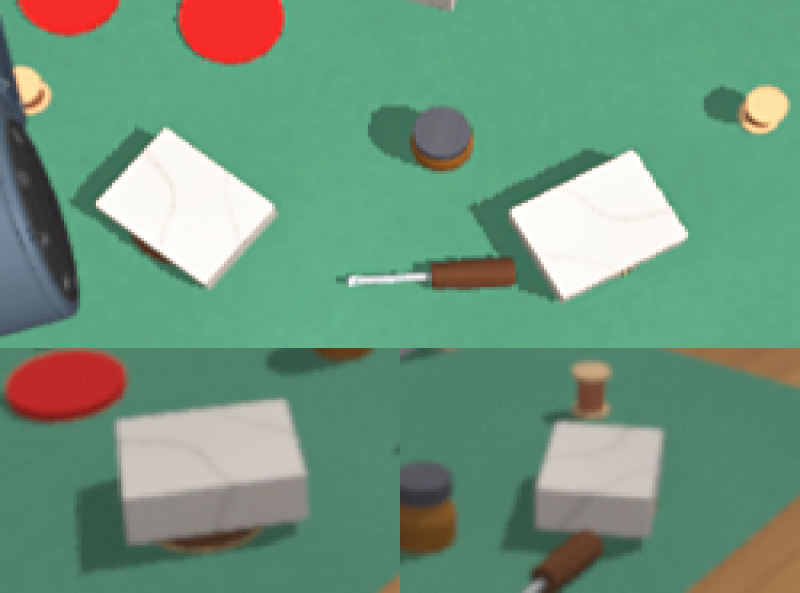

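Both blocks lie flat with a 9 mm gap under them. The z0=0.009 model fits both views far better (0.11 against 0.23), and the left coaster's rim shows at (205,540). One check remains, on where the left coaster is now; nothing touched the right one sideways.

Run:
```python
from fit import *
capture("side");q=(251,317)
L=[m for m in masks_of("left_coaster","side") if abs(m["extent"][0]+m["extent"][2]/2-q[0])<12 and abs(m["extent"][1]-313)<10]
m=L[0]["mask"].astype(np.float32)
blk=sil(corners((.4785,.186,-2.275),.009,(.110,.085,.036)),"side")
bm=max(blk.max(),0) and (blk>.5)
best=[]
for x in np.arange(.455,.5,.002):
    for y in np.arange(.175,.222,.002):
        s=sil(cyl((x,y),.042,.009),"side")*(~bm); best.append((1-np.minimum(s,m).sum()/np.maximum(s,m).sum(),round(x,3),round(y,3)))
best.sort();print(best[:6]);print([b for b in best if b[1:]==(.475,.195)])
capture("top");r=[np.round(i["position"]) for n in("left_spool","right_spool","jar","awl","spare_block") for i in mark_of(n,"top")[:1]];print(r,get_obs()["clock"])
```

```text
[(np.float32(0.22249049), np.float64(0.475), np.float64(0.193)), (np.float32(0.2230658), np.float64(0.475), np.float64(0.191)), (np.float32(0.24339962), np.float64(0.477), np.float64(0.193)), (np.float32(0.24932885), np.float64(0.473), np.float64(0.191)), (np.float32(0.26610643), np.float64(0.473), np.float64(0.189)), (np.float32(0.27977318), np.float64(0.473), np.float64(0.193))]
[(np.float32(0.2840013), np.float64(0.475), np.float64(0.195))]
[array([188., 204.]), array([416., 209.]), array([317., 220.]), array([314., 269.]), array([310., 154.])] 19.4
```

The left coaster is within about 3 mm of its start and the left block is 6–10 mm off its centre, so both are inside the limits. The other things I checked haven't moved, so I'm handing in.

```bash
python3 -c "
from rig import *
hand_in(); print(get_obs()['clock'])"
```

```text
the job is handed in; nothing more can be done
the job is handed in; nothing more can be done
```

I pushed both blocks over with the half-open fingertips, and each now lies flat on its coaster. I raised the arm clear and handed the job in at about 19.5 s; no verdict is reported.

| Last check | Left | Right |
|---|---|---|
| Block centre from coaster centre (limit 22 mm) | about 6–10 mm, block turned about 7° in landing | about 4 mm, from the coaster's starting place |
| Coaster shift (limit 25 mm) | about 3 mm | not measured; the block hides the coaster |

- **Flatness:** the combined two-camera fits favour both blocks lying level 9 mm up, on their coasters, rather than on the table. The side camera alone slightly preferred table height, and the top camera alone could not tell. The left coaster's rim can be seen under its block.
- **Other things:** the spools, jar, awl and spare block show within about 3 pixels of where they started in the top view. I did not measure the glue bottle or the maul again. The arm was not near the glue bottle, and passed the maul only with the arm raised.
- **Refused moves:** my first two move commands were refused as badly formed, and the arm did not move on either.

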